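# Set the gas nozzle over the open beaker and open the cock

## Task

The beaker, the one open vessel of the four in front of the gas stand, is to be blown dry. With the shut fingers push gently against the side of the stand's swing arm until its nozzle is above the middle of the beaker; then open the gas by pushing the black lever of the cock round to its stop. Grip nothing and leave the beaker and the capped cups where they stand.

Things in the scene. Friction and masses are not known exactly. Their poses are not given: they have to be found in the camera images.
- stand: gas stand, fixed: grey 70 x 110 mm foot with a 20 mm steel post that carries the swing arm (top 156 mm above the worktop); 250 mm to its -y side a brass cock on its own foot, joined by a pipe 62 mm up. Origin: on the worktop under the post's axis. Its x axis points away from the vessels, y from the cock to the post, within 0.12 rad of the world axes. Over 25 N on any part of it is a fault.
- swing_axis (a point): point on the arm's upright hinge axis, 127 mm above the worktop, the arm's mid-height. The arm is an upright flat aluminium bar, 10 mm wide, 24 mm high (115 to 139 mm above the worktop), from the 30 mm hub to the nozzle's barrel (18 mm wide, 112 to 142 mm up, centre 115 mm from the axis). Push it 50 to 100 mm from the axis. A 39 mm stub points the other way.
- swing_arm (a joint): angle of the swing arm (rad, -1.5 to 1.5; starts near 0). At 0 it points along the stand's -x axis, roughly at the robot; positive is counter-clockwise from above, the nozzle going to the stand's -y (the cock's side). No spring, it stays where it is left; friction 0.15 N m, that is 1.5 to 3 N at the push.
- nozzle (a point): the lower tip of the nozzle, 85 mm above the worktop, 115 mm from the arm's axis, pointing down: 15 mm higher than the vessels' rims. A wall cabinet hangs above the back of the worktop, its underside 0.57 m above it and its front at world x = 0.58 m: lean the wrist back towards the robot or stay low to keep clear of it.
- beaker: clear open beaker (54 mm wide at the rim, 70 mm high), the only vessel of the four without a lid, loose and upright on the worktop at one of four places under the nozzle's circle, about 21 or 62 degrees to either side of the stand's -x direction. Origin: centre of its underside.
- cup_a: one of three capped plastic sample cups (62 mm wide, 69 mm high, lids of different colours, equal otherwise), loose and upright on the worktop, at another of the four places under the nozzle's circle. Origin: centre of its underside. Not to be disturbed.
- cup_b: one of three capped plastic sample cups (62 mm wide, 69 mm high, lids of different colours, equal otherwise), loose and upright on the worktop, at another of the four places under the nozzle's circle. Origin: centre of its underside. Not to be disturbed.
- cup_c: one of three capped plastic sample cups (62 mm wide, 69 mm high, lids of different colours, equal otherwise), loose and upright on the worktop, at another of the four places under the nozzle's circle. Origin: centre of its underside. Not to be disturbed.
- lever_axis (a point): point on the upright axis of the cock's lever, at the lever's mid-height, 89 mm above the worktop.
- gas_lever (a joint): angle of the cock's lever (rad). 0 = shut, pointing along the stand's -y axis, away from the post; it grows clockwise from above to 1.571 = fully open at a hard stop, pointing along the stand's -x axis, towards the robot. Starts at 0 to 0.35. No spring; friction 0.10 N m, about 2 N at the grip.
- lever_tip (a point): the free end of the lever, 82 mm from its axis. The lever is level; its black grip, 13 mm wide and 14 mm high (82 to 96 mm above the worktop), covers the outer 52 mm.
Things that resemble listed ones, but are neither listed nor needed, are in the scene too. Leave any green or turquoise look-alike of the beaker alone.

How it is judged (in metres and radians):
On the way, in this order (a step that is already met when the one before it is completed fails the run):
1. the nozzle is over the beaker (within 15 mm of its axis, level) while the gas lever is still shut (under 0.6 rad) (horizontal distance between nozzle and beaker below 0.015 m and value of joint gas_lever below 0.6 rad), for 0.2 s.
2. the gas lever is pushed open, the nozzle still over the beaker (horizontal distance between nozzle and beaker below 0.015 m and value of joint gas_lever above 1.4 rad), for 0.2 s.
At the end, for the whole second after the job is handed in: The nozzle is within 15 mm (level) of the beaker's axis, the gas lever is open to at least 1.40 of 1.571 rad, the arm is at rest, and the beaker and the three cups stand upright within 12 mm of where they started (all of step 2 and velocity of joint swing_arm between -0.05 and 0.05 rad/s and angle between each of cup_a, cup_b, cup_c, beaker's own z axis and vertical below 0.15 rad and distance of each of cup_a, cup_b, cup_c, beaker from where it was at the start of the episode below 0.012 m); the robot touches nothing.
It fails at once if the beaker or a cup is lifted, tipped or pushed more than 15 mm away (distance of any of cup_a, cup_b, cup_c, beaker from where it was at the start of the episode above 0.015 m or not (angle between cup_a's own z axis and vertical below 0.15 rad) or not (angle between cup_b's own z axis and vertical below 0.15 rad) or not (angle between cup_c's own z axis and vertical below 0.15 rad) or not (angle between beaker's own z axis and vertical below 0.15 rad) or height (world z) of any of cup_a, cup_b, cup_c, beaker above 0.008 m).
It fails at once if the gas lever is opened past 0.9 rad while the nozzle is more than 25 mm from the beaker's axis (value of joint gas_lever above 0.9 rad and horizontal distance between nozzle and beaker above 0.025 m).
It fails at once if the fingers press the stand, its arm or its lever with more than 25 N, or pinch it (contact force between the fingers and stand above 25 N).
It also fails if it takes over 64 s, if anything falls off the work surface, if the arm or the gripper's body presses on something with over 40 N, if the wrist force passes 120 N, or if a joint passes its speed limit or range.

## Robot

A 6-joint arm with a two-finger parallel gripper is mounted at the origin on a cart in front of the work surface, level with it; the furniture and walls round the work are solid. World frame = base frame: x ahead of the robot, y to its left, z up, the work surface at z = 0. Lengths are in m, angles in degrees, forces in N, time in s.
With the tool pointing down it reaches from about 0.3 to 0.75 m from the base axis. Payload 8.5 kg.
Tool frame: the origin (TCP) lies between the finger pads; the fingertips stand 19 mm ahead of it and the grasp point (between the pads) is the TCP; z points along the fingers, y is the line along which they close (so a half turn about z gives the same grasp; the last joint's range is limited). The gripper opens to 85 mm and grips with 20 to 120 N. Pads are 22 mm wide; open, the fingers measure 114 mm over their backs; the gripper's body (76 mm by 85 mm) begins 54 mm behind the grasp point. The pads swing forward as they close: fully open they stand 13 mm farther back than shut.
Start: joints at [-89.055, 21.807, 74.336, -0, 83.858, -12.336], TCP at [0.126, -0.535, 0.25] pointing down, gripper open.
Joint ranges: [-178.18, 178.18], [-50.72, 133.34], [12.68, 142.11], [-81.47, 261.47], [9.98, 163.14], [-165.26, 165.26]. Speed limits (degrees/s): [136.94, 136.94, 180, 180, 180, 180].

## Interface

Orientations are given as a 3x3 rotation matrix whose columns are the frame's x, y, z axes.
In Python, from rig import env, optics gives the robot as it stands.
- The arm moves only by the tool arm_command, never from a script. Its argument "commands" is one flat list of numbers, 7 for each row, row after row: the closure, from -1 (fully open) to 1 (shut), so that 0 is half open, then the shift along the tool's x, y, z as a fraction of full scale, then the turn, a rotation vector about the tool's x, y, z as a fraction of full scale. A call has 1 to 12 rows; each row is the pose to reach, as a shift and turn from the pose commanded when the call began, along the tool's axes at that moment; what a row does not reach only later rows make up. Full scale, the value 1, is 500 mm for a shift and 120 degrees for a turn. A row lasts 1/12 s, in which the tool goes at most 41.7 mm and 7.16 degrees, less where a joint would pass 70% of its speed; a pose out of reach is approached as far as the arm can. A call with a number of a shift or a turn outside -1 to 1 is refused whole. A call with a gripper value outside its range is refused whole. The fingers move at their own pace and stop on an object; "newtons" is the grip in N (left out, the last holds). Time passes only in rows, so rows that repeat a pose let the fingers close. It gives the time, the measured TCP pose, the force, the opening and the grip force at its end, in the units of the state.
- env.observe(): the state, without advancing time (a new reading comes with each control period).
- optics.get_image(name): name is "scene" or "top" or "wrist"; returns a dict with "image" (384x512x3 uint8, red, green, blue), "intrinsics" (3x3 intrinsics, pixels), "k1" (the pictures are not rectified: a ray, as slopes to the right and down, at radius r is drawn at 1 + k1 r^2 times it, then the intrinsics apply), "origin" and "orientation" of the camera in the world; the wrist camera has in their place "tool_from_camera" (4x4, takes a point from camera to tool coordinates, whose origin is the TCP and whose axes are the flange's). Camera axes: x right, y down, z forward; pixel columns grow to the right and rows downward; lengths in m; the calibration is good to about 2 mm. A picture is of the moment at which its call begins: read the wrist's pose just before it. There is no depth.
- env.close_job(): hands the job in; it is judged then, once.
The state is a dict: "time_s": time; "q": joint angles; "qvel": joint speeds; "joint_efforts": joint torques, N m; "position": TCP position; "tool_rot": TCP orientation; "ft_force": force on the tool from outside, world axes, zero at the start; "wrist_torque": the same for the moment, N m; "grip_width": finger opening in m; "gripper_force": force on a finger pad.
Only numpy, scipy, OpenCV 4.12 (cv2) and the standard library are available. Lean on these libraries where they do the work, as an engineer would, in place of code of your own. Each camera call takes 0.05 s, during which the arm holds its last target. There are 200 camera calls.

## Working session

There is one attempt and no reset: what is moved stays moved. The work goes in short steps, Python scripts to look and compute and a tool call to move; the robot and the scene stay as the last step left them, time stands still between calls to the robot, and variables do not carry over. Pictures are saved under pics/ and viewed, at most 10 in all, crops included, and the job is handed in when it is done.

Besides the shell and the picture viewer there is one more tool, called after "Call:" as name(argument=value, ...) on one line, values as JSON. arm_command: Moves the arm, as the interface text tells. Shift numbers are shares of 500 mm and turn numbers shares of 120 degrees, none past 1 either way. Its arguments: {"type":"object","properties":{"commands":{"type":"array","items":{"type":"number"}},"newtons":{"type":"number"}},"required":["commands"]}

```bash
mkdir -p pics; ls
cat > h.py <<'E'
import numpy as np, cv2
from rig import env, optics
def ray(im,u,v):
    K=np.array(im["intrinsics"]);p=np.array([(u-K[0,2])/K[0,0],(v-K[1,2])/K[1,1]])
    q=p.copy()
    for _ in range(30): q=p/(1+im["k1"]*(q@q))
    return np.array([q[0],q[1],1.])
def onz(im,u,v,z):
    R=np.array(im["orientation"]);o=np.array(im["origin"]);d=R@ray(im,u,v)
    return o+d*(z-o[2])/d[2]
def proj(im,P):
    R=np.array(im["orientation"]);o=np.array(im["origin"]);c=R.T@(np.array(P)-o);s=c[:2]/c[2]
    s=s*(1+im["k1"]*(s@s));K=np.array(im["intrinsics"]);return np.array([K[0,0]*s[0]+K[0,2],K[1,1]*s[1]+K[1,2]])
def save(n,img,s=1.5): cv2.imwrite("pics/"+n,cv2.resize(img[:,:,::-1],None,fx=s,fy=s,interpolation=cv2.INTER_CUBIC))
E
python3 - <<'E'
from h import *
import pickle
s=env.observe();print(s["time_s"],s["position"],s["tool_rot"],s["grip_width"])
d={}
for n in("scene","top"):
    im=optics.get_image(n);d[n]=im;save(n+"0.png",im["image"])
    print(n,im["origin"],im["orientation"],im["intrinsics"],im["k1"])
pickle.dump(d,open("d.pkl","wb"))
E
```

```text
pics
0.0 [ 0.12635699 -0.53499732  0.24969549] [[ 9.73250043e-01  2.29748455e-01 -4.40032221e-05]
 [ 2.29748257e-01 -9.73248913e-01  1.51397095e-03]
 [ 3.05006398e-04 -1.48358195e-03 -9.99998853e-01]] 0.08521625673357129
scene [-0.27782551  0.32345817  0.75565455] [[-0.50179715 -0.49825298  0.70706689]
 [-0.86497425  0.28490653 -0.4130954 ]
 [ 0.00437804 -0.81888475 -0.57394128]] [[396.98212936   0.         255.23242145]
 [  0.         396.98212936 188.14342649]
 [  0.           0.           1.        ]] -0.018357625342093974
top [ 0.15829161 -0.02287021  1.18611873] [[-2.52799936e-01 -9.12341637e-01  3.22063550e-01]
 [-9.67518180e-01  2.38683569e-01 -8.32990138e-02]
 [-8.74119065e-04 -3.32660325e-01 -9.43046311e-01]] [[390.09296703   0.         256.33245695]
 [  0.         390.09296703 188.57258157]
 [  0.           0.           1.        ]] -0.004703998125090813
```

View pics/scene0.png

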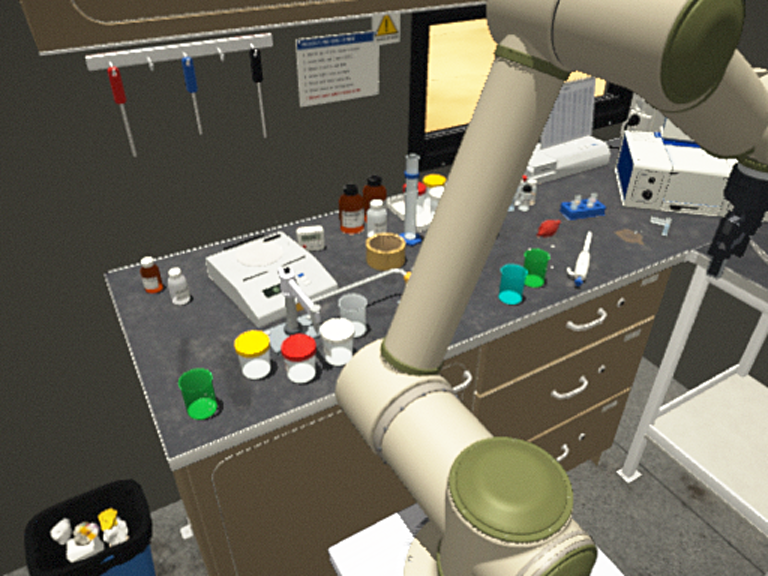

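View pics/top0.png

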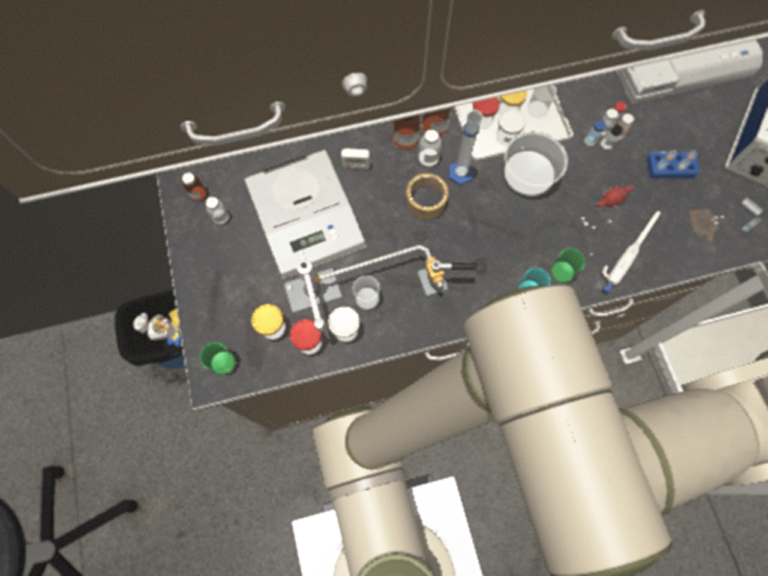

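The top view shows the beaker at (367,292), the furthest of the four towards the cock. The caps are yellow (267,320), red (305,335) and white (344,323). The hub is near (306,268), the nozzle end near (319,324), and the cock near (435,270) with its black lever pointing right to (483,266). I'll enlarge this area to measure it.

Run:
```python
from h import *
import pickle
d=pickle.load(open("d.pkl","rb"));im=d["top"]["image"]
save("crop.png",im[155:245,165:345],4.4)
```

```text
(no output)
```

View pics/crop.png

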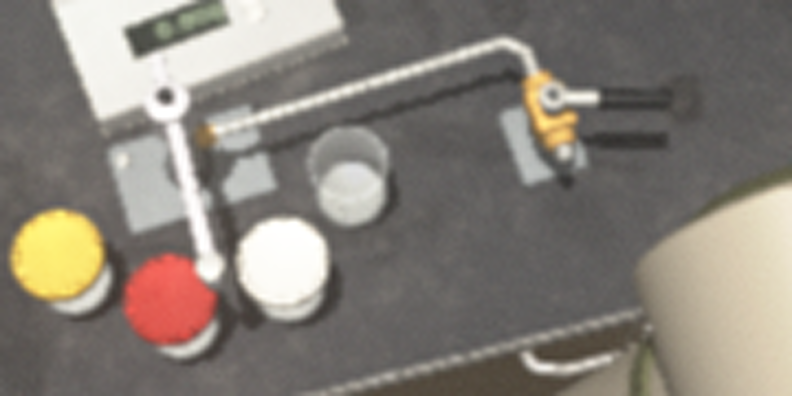

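Run:
```python
from h import *
import pickle
im=pickle.load(open("d.pkl","rb"))["top"]
for n,x,y,z in[("post",167,97,.156),("nozzle",210,260,.142),("beaker rim",348,160,.07),("beaker base",353,196,.003),("yel",58,255,.069),("red",170,300,.069),("white",283,262,.069),("cock",552,96,.098),("levtip",672,99,.096),("cockbase?",660,140,0)]:
    p=onz(im,165+(x+.5)/4.4-.5,155+(y+.5)/4.4-.5,z);print(n,p.round(4))
```

```text
post [0.5832 0.0244 0.156 ]
nozzle [0.4742 0.0217 0.142 ]
beaker rim [ 0.5417 -0.0825  0.07  ]
beaker base [ 0.537  -0.0829  0.003 ]
yel [0.5257 0.1235 0.069 ]
red [0.4759 0.0568 0.069 ]
white [ 0.4825 -0.0225  0.069 ]
cock [ 0.5416 -0.2263  0.098 ]
levtip [ 0.5195 -0.3051  0.096 ]
cockbase? [ 0.5228 -0.3116  0.    ]
```

```bash
cat >> h.py <<'E'
from scipy.spatial.transform import Rotation as Ro
a=np.radians(15);RD=np.array([[np.cos(a),0,np.sin(a)],[0,-1,0],[np.sin(a),0,-np.cos(a)]])
def rel(P,R=RD,p0=None,R0=None):
    s=env.observe();p0=s["position"] if p0 is None else p0;R0=np.array(s["tool_rot"]) if R0 is None else R0
    sh=R0.T@(np.array(P)-p0)/.5; t=np.degrees(Ro.from_matrix(R0.T@R).as_rotvec())/120
    return sh.round(4),t.round(4)
E
python3 - <<'E'
from h import *
print(rel([.35,-.24,.25]));print(rel([.51,.075,.25],p0=np.array([.35,-.24,.25]),R0=RD))
E
```

```text
(array([ 5.709e-01, -4.715e-01,  3.000e-04]), array([-0.0151,  0.1244,  0.11  ]))
(array([ 0.3091, -0.63  ,  0.0828]), array([0., 0., 0.]))
```

Call:
arm_command(commands=[1,0.571,-0.4715,0,-0.0151,0.1244,0.11,1,0.571,-0.4715,0,-0.0151,0.1244,0.11,1,0.571,-0.4715,0,-0.0151,0.1244,0.11,1,0.571,-0.4715,0,-0.0151,0.1244,0.11,1,0.571,-0.4715,0,-0.0151,0.1244,0.11,1,0.571,-0.4715,0,-0.0151,0.1244,0.11,1,0.571,-0.4715,0,-0.0151,0.1244,0.11,1,0.571,-0.4715,0,-0.0151,0.1244,0.11,1,0.571,-0.4715,0,-0.0151,0.1244,0.11,1,0.571,-0.4715,0,-0.0151,0.1244,0.11,1,0.571,-0.4715,0,-0.0151,0.1244,0.11], newtons=20)

```text
time_s: 1.02
position: [0.3508, -0.2385, 0.2503]
tool_rot: [[0.966, 0.004, 0.259], [0.004, -1.0, -0.0], [0.259, 0.001, -0.966]]
ft_force: [-0.3, -1.0, 0.2]
grip_width: -0.0002
gripper_force: 0.0
```

Call:
arm_command(commands=[1,0.309,-0.63,0.083,0,0,0,1,0.309,-0.63,0.083,0,0,0,1,0.309,-0.63,0.083,0,0,0,1,0.309,-0.63,0.083,0,0,0,1,0.309,-0.63,0.083,0,0,0,1,0.309,-0.63,0.083,0,0,0,1,0.309,-0.63,0.083,0,0,0,1,0.309,-0.63,0.083,0,0,0,1,0.309,-0.63,0.083,0,0,0,1,0.309,-0.63,0.083,0,0,0,1,0.309,-0.63,0.083,0,0,0])

```text
time_s: 1.93
position: [0.5104, 0.0743, 0.2492]
tool_rot: [[0.966, 0.0, 0.258], [0.001, -1.0, -0.001], [0.258, 0.002, -0.966]]
ft_force: [0.1, -0.9, 0.1]
grip_width: -0.0
gripper_force: 0.0
```

Run:
```python
from h import *
s=env.observe();im=optics.get_image("wrist");save("w1.png",im["image"])
T=np.array(im["tool_from_camera"]);R=np.array(s["tool_rot"]);print(T.round(3))
im["orientation"]=R@T[:3,:3];im["origin"]=R@T[:3,3]+s["position"]
import pickle;pickle.dump(im,open("w1.pkl","wb"))
for P in[(.5832,.0244,.156),(.474,.0217,.142),(.540,-.0825,.07),(.4825,-.0225,.069),(.4759,.0568,.069),(.5257,.1235,.069)]:print(P,(proj(im,P)*1.5).round())
```

```text
[[ 0.002 -0.965 -0.262  0.067]
 [ 1.     0.002  0.001  0.001]
 [-0.    -0.262  0.965 -0.123]
 [ 0.     0.     0.     1.   ]]
(0.5832, 0.0244, 0.156) [472. 209.]
(0.474, 0.0217, 0.142) [471. 393.]
(0.54, -0.0825, 0.07) [582. 284.]
(0.4825, -0.0225, 0.069) [507. 356.]
(0.4759, 0.0568, 0.069) [407. 364.]
(0.5257, 0.1235, 0.069) [322. 301.]
```

View pics/w1.png

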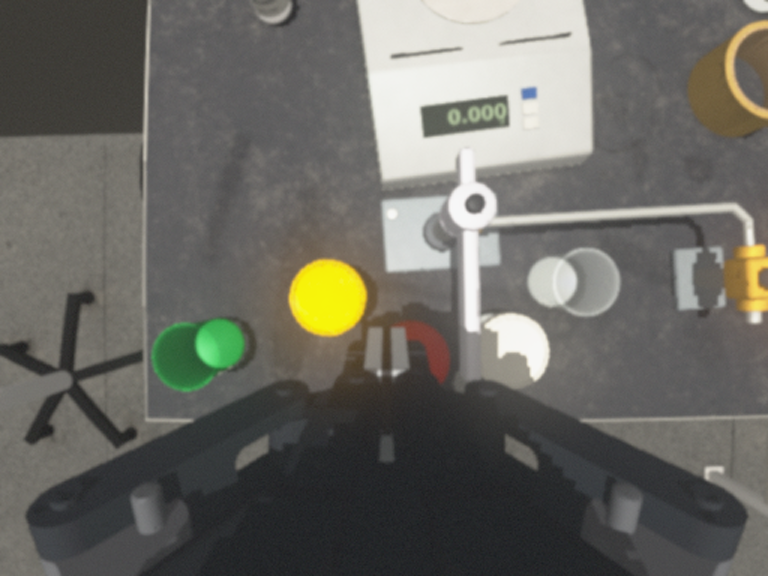

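Relative positions agree between the two cameras, with the post at about (.585,.023) and the beaker at about (.541,-.0845). Next I'll lower the shut fingers beside the bar, then plan the arc.

```bash
cat > plan.py <<'E'
from h import *
A=np.array([.585,.0234]);r=.072
def ctr(deg):
    t=np.radians(deg);d=np.array([np.cos(t),np.sin(t)]);n=np.array([-d[1],d[0]])
    return np.r_[A+r*d-.005*n-np.array([.0112+.0024,-.0145]),.124]
E
python3 - <<'E'
from plan import *
p0=np.array([*ctr(181)[:1],.066,.124]);print(p0,rel(p0))
for g in (170,181,188,195,202,209,216,223,230,237,241,245,248): print(g,ctr(g).round(4),rel(ctr(g),p0=p0,R0=RD)[0])
E
```

```text
[0.4993237 0.066     0.124    ] (array([-0.0855,  0.0148,  0.2367]), array([ 0.0009,  0.0005, -0.0002]))
170 [0.5014 0.0553 0.124 ] [0.0039 0.0213 0.0011]
181 [0.4993 0.0416 0.124 ] [0.     0.0487 0.    ]
188 [0.4994 0.0328 0.124 ] [0.0002 0.0663 0.    ]
195 [0.5006 0.0241 0.124 ] [0.0024 0.0838 0.0006]
202 [0.5028 0.0156 0.124 ] [0.0067 0.1009 0.0018]
209 [0.506  0.0074 0.124 ] [0.0129 0.1173 0.0035]
216 [ 5.102e-01 -4.000e-04  1.240e-01] [0.021  0.1328 0.0056]
223 [ 0.5153 -0.0075  0.124 ] [0.0309 0.1471 0.0083]
230 [ 0.5213 -0.014   0.124 ] [0.0424 0.1601 0.0114]
237 [ 0.528  -0.0198  0.124 ] [0.0554 0.1715 0.0148]
241 [ 0.5321 -0.0226  0.124 ] [0.0634 0.1773 0.017 ]
245 [ 0.5364 -0.0252  0.124 ] [0.0717 0.1825 0.0192]
248 [ 0.5398 -0.027   0.124 ] [0.0782 0.186  0.0209]
```

Call:
arm_command(commands=[1,-0.0855,0.0148,0.2367,0,0,0,1,-0.0855,0.0148,0.2367,0,0,0,1,-0.0855,0.0148,0.2367,0,0,0,1,-0.0855,0.0148,0.2367,0,0,0,1,-0.0855,0.0148,0.2367,0,0,0,1,-0.0855,0.0148,0.2367,0,0,0])

```text
time_s: 2.48
position: [0.5007, 0.0661, 0.1266]
tool_rot: [[0.965, -0.002, 0.262], [-0.001, -1.0, -0.002], [0.262, 0.002, -0.965]]
ft_force: [1.3, -0.6, 0.5]
grip_width: 0.0004
gripper_force: 0.0
```

Call:
arm_command(commands=[1,0,0.01,0,0,0,0,1,0,0.02,0,0,0,0,1,0,0.028,0,0,0,0,1,0,0.036,0,0,0,0,1,0,0.042,0,0,0,0,1,0,0.048,0,0,0,0,1,0,0.054,0,0,0,0,1,0,0.06,0,0,0,0,1,0,0.066,0,0,0,0,1,0.001,0.075,0,0,0,0,1,0.0024,0.084,0.0006,0,0,0,1,0.0024,0.084,0.0006,0,0,0])

```text
time_s: 3.48
position: [0.5006, 0.0245, 0.1244]
tool_rot: [[0.966, -0.001, 0.258], [-0.0, -1.0, -0.001], [0.258, 0.001, -0.966]]
ft_force: [-0.4, -0.6, 0.0]
grip_width: 0.0
gripper_force: 0.2
```

Run:
```python
from h import *
im=optics.get_image("scene");w=optics.get_image("wrist")
a=cv2.resize(im["image"][130:300,100:300],(800,680))[:600,:400*2]
b=cv2.resize(w["image"][90:290,180:500],(640,400),interpolation=cv2.INTER_CUBIC)
cv2.imwrite("pics/c2.png",cv2.hconcat([cv2.resize(a,(400,300)),cv2.resize(b,(400,300))])[:,:,::-1])
```

```text
(no output)
```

View pics/c2.png

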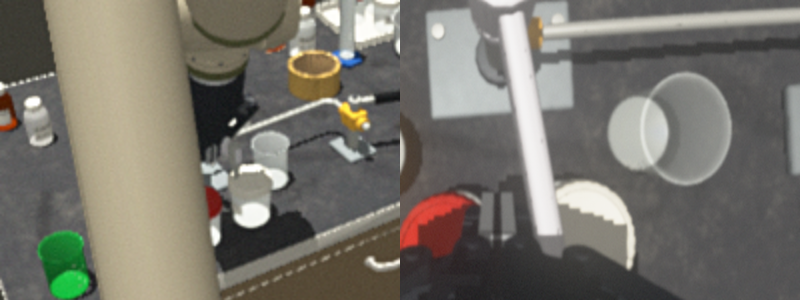

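The wrist crop shows the bar swung about 10° with the fingers beside it, and the beaker is undisturbed. I'll continue along the arc.

Call:
arm_command(commands=[1,0.002,0.0085,0.0006,0,0,0,1,0.0043,0.017,0.0012,0,0,0,1,0.0074,0.025,0.002,0,0,0,1,0.0105,0.0335,0.0029,0,0,0,1,0.0145,0.041,0.004,0,0,0,1,0.0186,0.049,0.005,0,0,0,1,0.0235,0.056,0.0063,0,0,0,1,0.0285,0.0633,0.0077,0,0,0,1,0.034,0.07,0.0092,0,0,0,1,0.04,0.0763,0.0108,0,0,0,1,0.0465,0.082,0.0125,0,0,0,1,0.053,0.0877,0.0142,0,0,0])

```text
time_s: 4.58
position: [0.5284, -0.019, 0.1246]
tool_rot: [[0.966, -0.0, 0.259], [0.0, -1.0, -0.001], [0.259, 0.001, -0.966]]
ft_force: [-4.1, -0.0, 0.4]
grip_width: 0.0003
gripper_force: 1.3
```

Run:
```python
from h import *
s=env.observe();im=optics.get_image("wrist");save("w3.png",im["image"])
T=np.array(im["tool_from_camera"]);R=np.array(s["tool_rot"])
im["orientation"]=R@T[:3,:3];im["origin"]=R@T[:3,3]+s["position"]
import pickle;pickle.dump(im,open("w3.pkl","wb"));print(s["position"],s["ft_force"])
```

```text
[ 0.52839811 -0.0190224   0.12457569] [-4.14823037 -0.00480131  0.38069969]
```

View pics/w3.png

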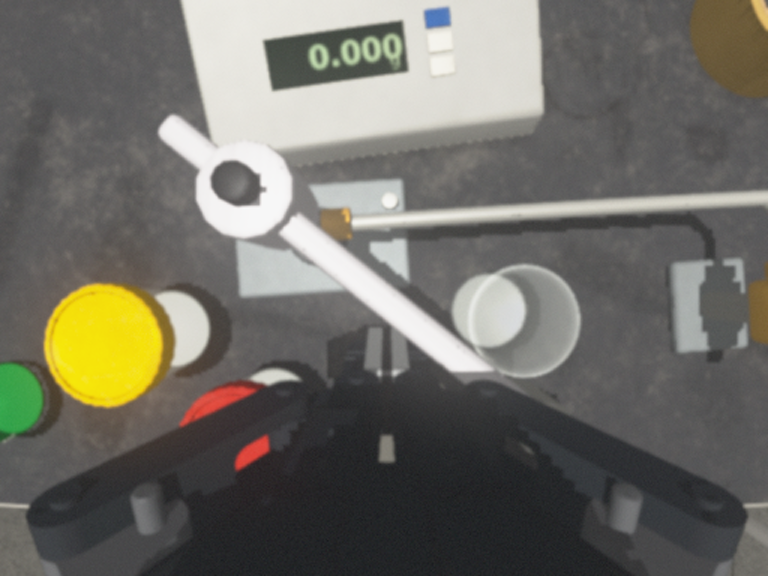

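The bar now runs from the hub at (244,189) to about (475,362), and the beaker rim centre is (524,320). I'll work out the arm angle still to go.

Run:
```python
from h import *
import pickle
im=pickle.load(open("w3.pkl","rb"))
f=lambda u,v,z:onz(im,(u+.5)/1.5-.5,(v+.5)/1.5-.5,z)
for z in(.139,.15,.156):print("hub",z,f(244,189,z),f(236,183,z))
a,b=f(310,236,.139),f(462,355,.139);d=b-a;print(a,b,"bar deg",np.degrees(np.arctan2(d[1],d[0]))%360)
r,q=f(526,320,.07),f(489,312,.002);print("beaker",r,q)
for z in(.145,.156):
    h=f(244,189,z);e=(r+q)/2-h;print(z,np.hypot(*e[:2]),np.degrees(np.arctan2(e[1],e[0]))%360)
```

```text
hub 0.139 [0.58876062 0.02374704 0.139     ] [0.59060825 0.02622305 0.139     ]
hub 0.15 [0.58627149 0.01984438 0.15      ] [0.58795181 0.02209616 0.15      ]
hub 0.156 [0.58491379 0.01771565 0.156     ] [0.58650285 0.01984514 0.156     ]
[0.57442312 0.0035333  0.139     ] [ 0.53840368 -0.04259415  0.139     ] bar deg 232.0148701249783
beaker [ 0.54206426 -0.08641078  0.07      ] [ 0.54040902 -0.08619961  0.002     ]
0.145 0.11738316901040181 246.84028964048474
0.156 0.11281856861264906 247.2230293417607
```

Run:
```python
from plan import *
for g in (237,240,243,246,249,252): print(g,rel(ctr(g),p0=ctr(237),R0=RD)[0])
```

```text
237 [0. 0. 0.]
240 [0.0059 0.0044 0.0016]
243 [0.0121 0.0084 0.0032]
246 [0.0185 0.0122 0.0049]
249 [0.025  0.0155 0.0067]
252 [0.0317 0.0185 0.0085]
```

Call:
arm_command(commands=[1,0.003,0.0022,0.0008,0,0,0,1,0.0059,0.0044,0.0016,0,0,0,1,0.009,0.0064,0.0024,0,0,0,1,0.0121,0.0084,0.0032,0,0,0,1,0.0153,0.0103,0.004,0,0,0,1,0.0185,0.0122,0.0049,0,0,0,1,0.0218,0.0139,0.0058,0,0,0,1,0.025,0.0155,0.0067,0,0,0,1,0.025,0.0155,0.0067,0,0,0])

```text
time_s: 5.38
position: [0.5414, -0.0266, 0.1246]
tool_rot: [[0.966, -0.0, 0.259], [0.0, -1.0, -0.001], [0.259, 0.001, -0.966]]
ft_force: [-2.7, 0.4, 0.2]
grip_width: 0.0001
gripper_force: 0.9
```

Run:
```python
from h import *
s=env.observe();im=optics.get_image("wrist");save("w4.png",im["image"])
T=np.array(im["tool_from_camera"]);R=np.array(s["tool_rot"])
im["orientation"]=R@T[:3,:3];im["origin"]=R@T[:3,3]+s["position"]
import pickle;pickle.dump(im,open("w4.pkl","wb"));print(s["position"],s["ft_force"])
```

```text
[ 0.54139712 -0.02663638  0.12463454] [-2.69002694  0.3765686   0.19689407]
```

View pics/w4.png

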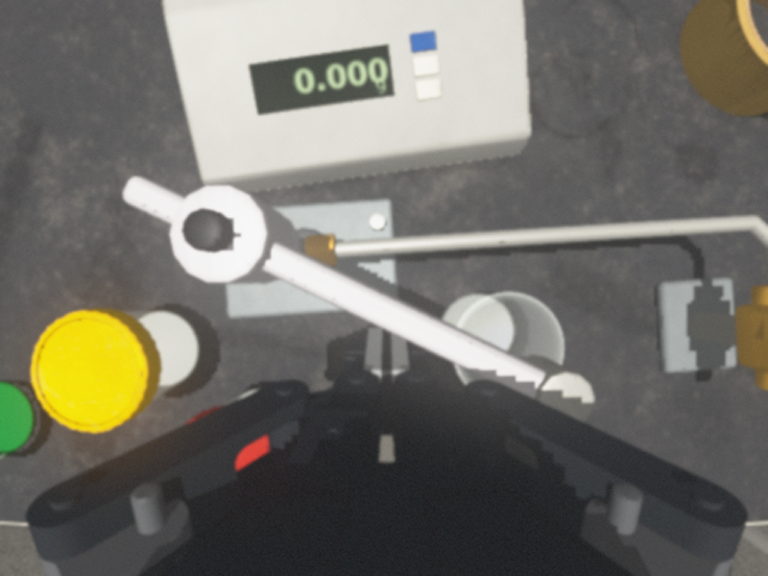

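The bar now runs from (290,265) to (520,368), the barrel top is near (567,395), and the beaker rim centre is about (510,345).

Run:
```python
from h import *
import pickle
im=pickle.load(open("w4.pkl","rb"))
f=lambda u,v,z:onz(im,(u+.5)/1.5-.5,(v+.5)/1.5-.5,z)
a,b=f(290,265,.139),f(520,370,.139);d=b-a;ang=np.arctan2(d[1],d[0]);print(a,b,"bar deg",np.degrees(ang)%360)
h=f(219,234,.15);print("hub",h,"barrel",f(567,394,.142),"bk",f(508,345,.07),f(480,333,.002))
for A in((.587,.021),(.5855,.0205)):print(np.array(A)+.115*np.array([np.cos(ang),np.sin(ang)]))
```

```text
[0.5786338  0.00199546 0.139     ] [ 0.54673178 -0.06801553  0.139     ] bar deg 245.50259584364116
hub [0.58681703 0.01919171 0.15      ] barrel [ 0.54009355 -0.08130582  0.142     ] bk [ 0.54314851 -0.08545063  0.07      ] [ 0.53988645 -0.08805459  0.002     ]
[ 0.53931502 -0.08364771]
[ 0.53781502 -0.08414771]
```

Call:
arm_command(commands=[1,0.0022,0.001,0.0006,0,0,0,1,0.003,0.0014,0.0008,0,0,0,1,0.003,0.0014,0.0008,0,0,0,1,-0.015,-0.008,-0.004,0,0,0,1,-0.035,-0.016,-0.009,0,0,0,1,-0.05,-0.02,-0.013,0,0,0,1,-0.03,-0.02,-0.08,0,0,0,1,0,-0.02,-0.2,0,0,0,1,0,-0.02,-0.25,0,0,0,1,0,-0.02,-0.25,0,0,0,1,0,-0.02,-0.25,0,0,0])

```text
time_s: 6.35
position: [0.5095, -0.0165, 0.2481]
tool_rot: [[0.964, -0.0, 0.265], [0.001, -1.0, -0.003], [0.265, 0.003, -0.964]]
ft_force: [0.1, 0.2, -0.4]
grip_width: 0.0002
gripper_force: 0.0
```

Run:
```python
from h import *
s=env.observe();im=optics.get_image("wrist")
T=np.array(im["tool_from_camera"]);R=np.array(s["tool_rot"])
im["orientation"]=R@T[:3,:3];im["origin"]=R@T[:3,3]+s["position"]
import pickle;pickle.dump(im,open("w5.pkl","wb"));print(s["position"],s["ft_force"])
save("w5.png",im["image"])
# hover behind lever
print(rel([.45,-.30,.25]))
```

```text
[ 0.50947381 -0.01647856  0.24812744] [ 0.11955979  0.22622396 -0.37586718]
(array([-0.1115,  0.5675, -0.0376]), array([ 0.0009, -0.0011,  0.0002]))
```

View pics/w5.png

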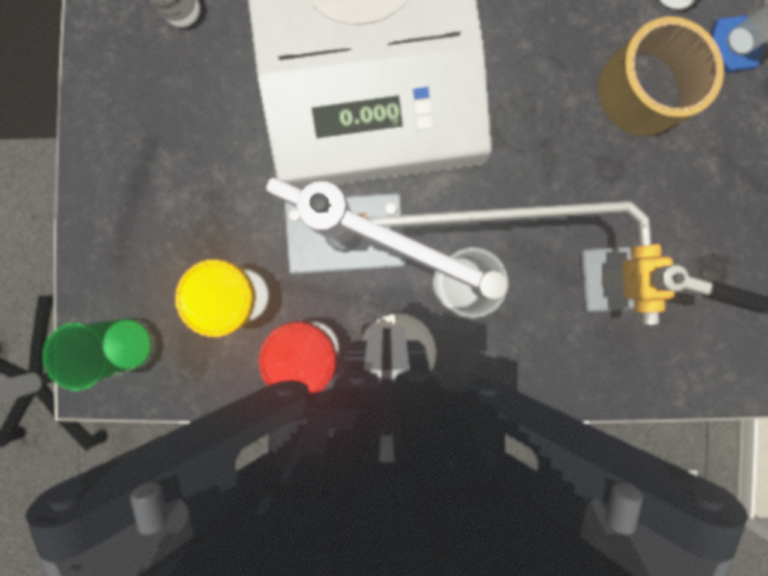

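The barrel top is at (491,285), the beaker rim centre at (470,283), the lever axis at (676,279), and the lever runs through (740,297).

Run:
```python
from h import *
import pickle
im=pickle.load(open("w5.pkl","rb"))
f=lambda u,v,z:onz(im,(u+.5)/1.5-.5,(v+.5)/1.5-.5,z).round(4)
print("post",f(320,203,.156),"barrel",f(491,285,.142),"bk",f(470,283,.07),f(462,290,.002))
for z in(.096,.105):print("lev axis",f(676,279,z))
print(f(712,289,.096),f(762,302,.096))
```

```text
post [0.5865 0.0204 0.156 ] barrel [ 0.5399 -0.0808  0.142 ] bk [ 0.5409 -0.0834  0.07  ] [ 0.5342 -0.0902  0.002 ]
lev axis [ 0.5441 -0.2309  0.096 ]
lev axis [ 0.544  -0.2243  0.105 ]
[ 0.5367 -0.2591  0.096 ] [ 0.527  -0.2995  0.096 ]
```

```bash
cat > plan2.py <<'E'
from h import *
L=np.array([.543,-.228]);r=.068
def c2(deg,gap=0):
    t=np.radians(deg);d=np.array([np.cos(t),np.sin(t)]);n=np.array([d[1],-d[0]])
    return np.r_[L+r*d-(.0065+gap)*n-np.array([-.0112,.0145]),.094]
E
python3 - <<'E'
from plan2 import *
import pickle
t=pickle.load(open("d.pkl","rb"))["top"]
for u,v in((535,280),(530,287),(566,262)):print(onz(t,u/1.5,v/1.5,.07),onz(t,u/1.5,v/1.5,0))
s=c2(257,.02);hi=s+[0,0,.13];print(hi,rel(hi))
print("down",rel(s,p0=hi,R0=RD)[0])
for g in range(265,180,-6):print(g,c2(g).round(4),rel(c2(g),p0=s,R0=RD)[0])
E
```

```text
[ 0.46822075 -0.41803786  0.07      ] [ 0.48765868 -0.44282173  0.        ]
[ 0.45658437 -0.40323937  0.07      ] [ 0.4752925  -0.42709511  0.        ]
[ 0.48919049 -0.49265633  0.07      ] [ 0.50994359 -0.52212007  0.        ]
[ 0.56472414 -0.31471837  0.224     ] (array([0.0964, 0.5968, 0.0725]), array([ 0.0009, -0.0011,  0.0002]))
down [-0.0673  0.      0.2511]
265 [ 0.5547 -0.3108  0.094 ] [-0.0193 -0.0078 -0.0052]
259 [ 0.5476 -0.3105  0.094 ] [-0.0331 -0.0085 -0.0089]
253 [ 0.5405 -0.3094  0.094 ] [-0.0467 -0.0106 -0.0125]
247 [ 0.5336 -0.3076  0.094 ] [-0.0601 -0.0142 -0.0161]
241 [ 0.5269 -0.3051  0.094 ] [-0.073  -0.0192 -0.0196]
235 [ 0.5205 -0.3019  0.094 ] [-0.0854 -0.0256 -0.0229]
229 [ 0.5145 -0.2981  0.094 ] [-0.097  -0.0333 -0.026 ]
223 [ 0.5089 -0.2936  0.094 ] [-0.1078 -0.0422 -0.0289]
217 [ 0.5038 -0.2886  0.094 ] [-0.1177 -0.0522 -0.0315]
211 [ 0.4993 -0.2831  0.094 ] [-0.1265 -0.0632 -0.0339]
205 [ 0.4953 -0.2771  0.094 ] [-0.1341 -0.0752 -0.0359]
199 [ 0.492  -0.2708  0.094 ] [-0.1405 -0.0879 -0.0376]
193 [ 0.4894 -0.2641  0.094 ] [-0.1455 -0.1012 -0.039 ]
187 [ 0.4875 -0.2572  0.094 ] [-0.1492 -0.115  -0.04  ]
181 [ 0.4863 -0.2502  0.094 ] [-0.1515 -0.1291 -0.0406]
```

Call:
arm_command(commands=[1,0.0964,0.597,0.0725,0,0,0,1,0.0964,0.597,0.0725,0,0,0,1,0.0964,0.597,0.0725,0,0,0,1,0.0964,0.597,0.0725,0,0,0,1,0.0964,0.597,0.0725,0,0,0,1,0.0964,0.597,0.0725,0,0,0,1,0.0964,0.597,0.0725,0,0,0,1,0.0964,0.597,0.0725,0,0,0,1,0.0964,0.597,0.0725,0,0,0,1,0.0964,0.597,0.0725,0,0,0,1,0.0964,0.597,0.0725,0,0,0])

```text
time_s: 7.32
position: [0.5644, -0.3133, 0.2223]
tool_rot: [[0.966, 0.001, 0.258], [0.001, -1.0, 0.0], [0.258, -0.0, -0.966]]
ft_force: [0.3, -0.1, -0.1]
grip_width: -0.0001
gripper_force: 0.0
```

Run:
```python
from plan2 import *
s=env.observe();im=optics.get_image("wrist");print(s["position"],s["ft_force"]);save("w6.png",im["image"])
T=np.array(im["tool_from_camera"]);R=np.array(s["tool_rot"])
im["orientation"]=R@T[:3,:3];im["origin"]=R@T[:3,3]+s["position"]
print((proj(im,[.543,-.228,.1])*1.5).round(),(proj(im,[*c2(257,.02)[:2],.096])*1.5).round());print(rel(c2(257,.02)))
import pickle;pickle.dump(im,open("w6.pkl","wb"))
```

```text
[ 0.56441922 -0.3132736   0.22233589] [ 0.28984355 -0.05695781 -0.12535219]
[253. 363.] [387. 329.]
(array([-0.0662,  0.0032,  0.2491]), array([0.    , 0.0003, 0.0007]))
```

View pics/w6.png

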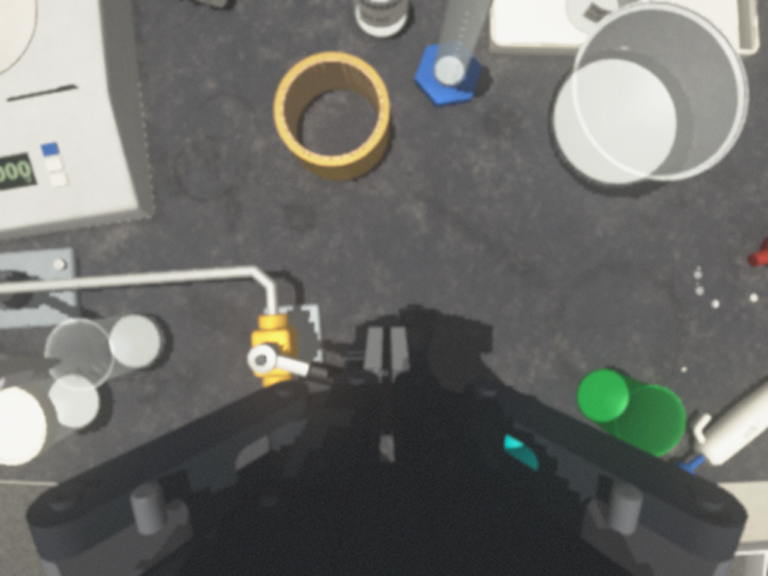

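The lever axis at (263,359) is about 5 mm from where I estimated it, and the area under the fingers is clear. I'll lower them and push.

Call:
arm_command(commands=[1,-0.0662,0.0032,0.2491,0,0,0,1,-0.0662,0.0032,0.2491,0,0,0,1,-0.0662,0.0032,0.2491,0,0,0,1,-0.0662,0.0032,0.2491,0,0,0,1,-0.0662,0.0032,0.2491,0,0,0,1,-0.0662,0.0032,0.2491,0,0,0])

```text
time_s: 7.87
position: [0.5658, -0.3166, 0.0968]
tool_rot: [[0.965, 0.001, 0.261], [0.002, -1.0, -0.003], [0.261, 0.003, -0.965]]
ft_force: [-0.8, -0.7, 1.4]
grip_width: -0.0002
gripper_force: 0.0
```

Call:
arm_command(commands=[1,-0.01,-0.002,-0.0027,0,0,0,1,-0.02,-0.004,-0.0054,0,0,0,1,-0.028,-0.006,-0.0075,0,0,0,1,-0.036,-0.008,-0.0096,0,0,0,1,-0.0435,-0.01,-0.0117,0,0,0,1,-0.052,-0.012,-0.014,0,0,0,1,-0.0601,-0.0142,-0.0161,0,0,0,1,-0.0666,-0.0167,-0.0178,0,0,0,1,-0.073,-0.0192,-0.0196,0,0,0,1,-0.079,-0.0225,-0.0212,0,0,0,1,-0.0854,-0.0256,-0.0229,0,0,0])

```text
time_s: 8.78
position: [0.5204, -0.3039, 0.0944]
tool_rot: [[0.966, -0.0, 0.259], [0.0, -1.0, -0.002], [0.259, 0.002, -0.966]]
ft_force: [1.0, -2.4, 1.6]
grip_width: -0.0002
gripper_force: 1.0
```

Call:
arm_command(commands=[1,-0.006,-0.0037,-0.0016,0,0,0,1,-0.0116,-0.0077,-0.0031,0,0,0,1,-0.017,-0.012,-0.0046,0,0,0,1,-0.0224,-0.0166,-0.006,0,0,0,1,-0.0275,-0.0215,-0.0073,0,0,0,1,-0.0323,-0.0266,-0.0086,0,0,0,1,-0.0368,-0.032,-0.0098,0,0,0,1,-0.0411,-0.0376,-0.011,0,0,0,1,-0.045,-0.0435,-0.012,0,0,0,1,-0.0487,-0.0496,-0.013,0,0,0,1,-0.052,-0.056,-0.0139,0,0,0,1,-0.0551,-0.0623,-0.0147,0,0,0])

```text
time_s: 9.78
position: [0.4919, -0.2722, 0.0942]
tool_rot: [[0.966, -0.0, 0.259], [0.0, -1.0, -0.001], [0.259, 0.001, -0.966]]
ft_force: [0.1, -1.5, 0.2]
grip_width: -0.0003
gripper_force: 0.9
```

Call:
arm_command(commands=[1,-0.0025,-0.0065,-0.0007,0,0,0,1,-0.005,-0.0133,-0.0014,0,0,0,1,-0.006,-0.0165,-0.0016,0,0,0,1,-0.007,-0.02,-0.0019,0,0,0,1,-0.007,-0.02,-0.0019,0,0,0])

```text
time_s: 10.2
position: [0.4884, -0.2621, 0.0941]
tool_rot: [[0.966, 0.0, 0.259], [0.0, -1.0, -0.001], [0.259, 0.001, -0.966]]
ft_force: [0.7, -1.3, -0.5]
grip_width: 0.0001
gripper_force: 0.3
```

Run:
```python
from h import *
s=env.observe();print(s["position"],s["ft_force"])
im=optics.get_image("wrist");t=optics.get_image("top")
T=np.array(im["tool_from_camera"]);R=np.array(s["tool_rot"])
im["orientation"]=R@T[:3,:3];im["origin"]=R@T[:3,3]+s["position"]
import pickle;pickle.dump(im,open("w7.pkl","wb"))
a=cv2.resize(im["image"],(440,330));b=cv2.resize(t["image"][155:245,165:285],(360,330))
save("w7.png",np.hstack([a,b]),1)
```

```text
[ 0.48837024 -0.26211518  0.0941407 ] [ 0.73137098 -1.34022537 -0.4805755 ]
```

View pics/w7.png

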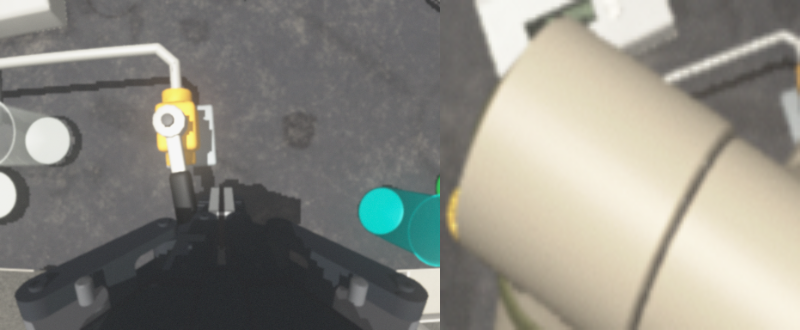

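In the wrist view the lever runs from (168,121) to (182,200), about 8–10° short of the stop. I'll keep going in small steps until the force rises.

Call:
arm_command(commands=[1,-0.001,-0.003,-0.0003,0,0,0,1,-0.002,-0.006,-0.0005,0,0,0,1,-0.003,-0.009,-0.0008,0,0,0,1,-0.003,-0.012,-0.0008,0,0,0,1,-0.003,-0.012,-0.0008,0,0,0])

```text
time_s: 10.72
position: [0.4869, -0.2563, 0.0942]
tool_rot: [[0.966, 0.0, 0.259], [0.0, -1.0, -0.001], [0.259, 0.001, -0.966]]
ft_force: [-0.3, -0.8, -0.5]
grip_width: -0.0
gripper_force: 0.4
```

Call:
arm_command(commands=[1,0,-0.003,0,0,0,0,1,0,-0.006,0,0,0,0,1,0,-0.006,0,0,0,0])

```text
time_s: 10.97
position: [0.4868, -0.2549, 0.0944]
tool_rot: [[0.966, -0.0, 0.259], [0.001, -1.0, -0.004], [0.259, 0.004, -0.966]]
ft_force: [-2.8, -8.5, -1.6]
grip_width: -0.0001
gripper_force: 4.0
```

Force rose to about 8.5 N with the motion blocked, so this is the stop. I'll back off, lift, and return to the earlier viewpoint for a numeric check.

Call:
arm_command(commands=[1,0,0.02,0,0,0,0,1,0,0.05,0,0,0,0,1,0,0.07,-0.03,0,0,0,1,0.04,0.07,-0.1,0,0,0,1,0.07,0.07,-0.2,0,0,0,1,0.08,0.07,-0.3,0,0,0,1,0.08,0.07,-0.3,0,0,0,1,0.08,0.07,-0.3,0,0,0])

```text
time_s: 11.63
position: [0.4874, -0.2902, 0.2547]
tool_rot: [[0.964, -0.0, 0.265], [0.002, -1.0, -0.007], [0.265, 0.008, -0.964]]
ft_force: [0.4, -0.1, 0.5]
grip_width: -0.0003
gripper_force: 0.0
```

Run:
```python
from h import *
print(env.observe()["position"],rel([.5095,-.0165,.2481]))
```

```text
[ 0.48744173 -0.29022917  0.25468732] (array([ 0.0399, -0.5476,  0.0203]), array([ 0.0036, -0.0031,  0.0007]))
```

Call:
arm_command(commands=[1,0.04,-0.547,0.02,0,0,0,1,0.04,-0.547,0.02,0,0,0,1,0.04,-0.547,0.02,0,0,0,1,0.04,-0.547,0.02,0,0,0,1,0.04,-0.547,0.02,0,0,0,1,0.04,-0.547,0.02,0,0,0,1,0.04,-0.547,0.02,0,0,0,1,0.04,-0.547,0.02,0,0,0,1,0.04,-0.547,0.02,0,0,0,1,0.04,-0.547,0.02,0,0,0])

```text
time_s: 12.47
position: [0.5088, -0.0157, 0.2441]
tool_rot: [[0.966, -0.0, 0.258], [-0.0, -1.0, -0.001], [0.258, 0.001, -0.966]]
ft_force: [-0.9, -0.8, -0.6]
grip_width: -0.0
gripper_force: 0.0
```

Run:
```python
from h import *
import pickle
old=pickle.load(open("w5.pkl","rb"))["image"]
s=env.observe();print(s["position"],s["qvel"]);im=optics.get_image("wrist");new=im["image"]
T=np.array(im["tool_from_camera"]);R=np.array(s["tool_rot"])
im["orientation"]=R@T[:3,:3];im["origin"]=R@T[:3,3]+s["position"]
g=lambda a:cv2.cvtColor(a,cv2.COLOR_RGB2GRAY)
def match(n,c,h=16):
    x,y=int(c[0]/1.5),int(c[1]/1.5);r=cv2.matchTemplate(g(new)[y-h-15:y+h+15,x-h-15:x+h+15],g(old)[y-h:y+h,x-h:x+h],cv2.TM_CCOEFF_NORMED)
    _,m,_,l=cv2.minMaxLoc(r);print(n,np.array(l)-15,round(m,3))
for n,c in dict(post=(320,203),barrel=(491,285),beaker=(460,280),yel=(214,297),red=(290,350),cock=(650,265)).items():match(n,c)
# lever: dark grip pixels around axis (676,279)/1.5
cx,cy=proj(im,[.5445,-.231,.096]);print(cx,cy)
L=np.array([.5445,-.231])
for a in(256,200,195,190,187,184,181,178,175,170):
    v=[]
    for r in(.045,.055,.065,.075):
        t=np.radians(a);p=proj(im,[*(L+r*np.array([np.cos(t),np.sin(t)])),.096]);u,w=p.round().astype(int)
        v.append(int(g(new)[w,u]) if 0<=u<512 and 0<=w<384 else -1)
    print(a,v)
```

```text
[ 0.50879329 -0.01566555  0.24410252] [-1.1585929  -0.22786325 -0.15816057  0.01254177  0.04306312  0.14051301]
post [ 0 -3] 0.989
barrel [ 2 -2] 0.994
beaker [ 2 -2] 0.987
yel [-1 -2] 0.92
red [ 0 -1] 0.933
cock [ 4 -2] 0.984
454.5762404438243 183.71373127256146
256 [90, 91, 89, -1]
200 [96, 99, 97, 98]
195 [96, 96, 91, 95]
190 [80, 85, 92, 101]
187 [60, 62, 63, 77]
184 [65, 65, 61, 62]
181 [69, 67, 62, 63]
178 [60, 56, 54, 49]
175 [56, 50, 47, 46]
170 [50, 55, 87, 92]
```

```bash
python3 -c "
from rig import env
print(env.close_job())"
```

```text
the job is handed in; nothing more can be done
None
```

The nozzle is over the beaker, about 3 mm off its axis by my measurements, and the gas lever is pushed to its stop. The beaker, yellow cup and red cup showed no measurable shift; I did not re-check the white cup. The job is handed in; no verdict was returned.

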